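# Index the deburring nest one hole with the pull-ring pin

## Robot

A 6-joint arm with a two-finger parallel gripper is mounted at the origin on the work surface. World frame = base frame: x ahead of the robot, y to its left, z up, the work surface at z = 0. Lengths are in m, angles in degrees, forces in N, time in s.
With the tool pointing down it reaches from about 0.325 to 0.9 m from the base axis. Payload 6.1 kg.
Tool frame: the origin (TCP) lies midway between the tips of the shut fingers; the grasp point (between the pads) lies 19 mm behind it; z points along the fingers, y is the line along which they close (so a half turn about z gives the same grasp; the last joint's range is limited). The gripper opens to 85 mm and grips with 20 to 120 N. Pads are 22 mm wide; open, the fingers measure 114 mm over their backs; the gripper's body (76 mm by 85 mm) begins 54 mm behind the grasp point. The pads swing forward as they close: fully open they stand 13 mm farther back than shut.
Start: joints at [-81.366, 12.628, 87.462, -0, 79.91, -7.225], TCP at [0.171, -0.601, 0.231] pointing down, gripper open.
Joint ranges: [-170.65, 170.65], [-52.31, 119.04], [5.05, 147.46], [-71.25, 251.25], [11.57, 151.72], [-153.62, 153.62]. Speed limits (degrees/s): [147.25, 147.25, 172.46, 180, 180, 180].

## Interface

Orientations are given as [roll, pitch, yaw] about the fixed x, y, z axes, in that order (R = Rz(yaw) Ry(pitch) Rx(roll)).
In Python, from bench import arm, imaging gives the robot as it stands.
- The arm moves only by the tool play_rows, never from a script. Its argument "targets" is a list of rows, each an object of numbers: "hand": the finger opening in m, from 0 to 0.0854; "tx", "ty", "tz": the shift along the tool's x, y, z in m; "turn": the turn about the tool's z in rad. In form: [{"hand": .., "tx": .., "ty": .., "tz": .., "turn": ..}, ...]. A call has exactly 10 rows; each row is the pose to reach, as a shift and turn from the pose commanded when the call began, along the tool's axes at that moment; what a row does not reach only later rows make up. A row lasts 1/12 s, in which the tool goes at most 41.7 mm and 7.16 degrees, less where a joint would pass 70% of its speed; a pose out of reach is approached as far as the arm can. A call with a gripper value outside its range is refused whole. The fingers move at their own pace and stop on an object; "grip_force" is the grip in N (left out, the last holds). Time passes only in rows, so rows that repeat a pose let the fingers close, or fill a call up. It gives the time, the measured TCP pose, the force, the opening and the grip force at its end, in the units of the state.
- arm.sense(): the state, without advancing time (a new reading comes with each control period).
- imaging.grab_frame(name): name is "side" or "top"; returns a dict with "frame" (480x640x3 uint8, red, green, blue), "camera_matrix" (3x3 intrinsics, pixels), "k1" (the pictures are not rectified: a ray, as slopes to the right and down, at radius r is drawn at 1 + k1 r^2 times it, then the intrinsics apply), "extrinsics" (4x4, takes a point from world to camera coordinates). Camera axes: x right, y up, looking along -z (the intrinsics and any distortion apply to the point x, -y, -z); pixel columns grow to the right and rows downward; lengths in m; the calibration is good to about 2 mm. A picture is of the moment at which its call begins. There is no depth.
- arm.sign_off(): hands the job in; it is judged then, once.
The state is a dict: "time": time; "qpos": joint angles; "qd": joint speeds; "effort": joint torques, N m; "tool_pos": TCP position; "tcp_rot": TCP orientation; "force": force on the tool from outside, world axes, zero at the start; "torque": the same for the moment, N m; "width": finger opening in m; "grasp_force": force on a finger pad.
Only numpy, scipy, OpenCV 4.12 (cv2) and the standard library are available. Lean on these libraries where they do the work, as an engineer would, in place of code of your own. Each camera call takes 0.05 s, during which the arm holds its last target. There are 200 camera calls.

## Task

Index the deburring fixture by one hole: with the fingertips hooked under the pull ring, lift the spring index pin clear of its hole, swing the ring end of the arm to the very next hole on the side of the grey steel parts box (closed lid), and let the pin drop fully home there. Be gentle, do not pinch or grip the ring or anything else, and leave everything else on the bench where it lies; finish clear of the fixture.

Things in the scene. Friction and masses are not known exactly. Their poses are not given: they have to be found in the camera images.
- fixture: Fixed indexing fixture: grey base plate 275 x 300 mm, 8 mm thick, with an arc-shaped steel index plate on its far part (top 22 mm above the bench) and a swing arm. Origin: on the arm's vertical pivot axis, at bench height, on the near part. x points away from the robot, from the pivot to the ring end; y to the left seen from the robot, z up.
- middle_hole (a point): Mouth of the middle one of five square 16 mm holes in the index plate, where the pin starts. The holes lie 160 mm from the pivot, 18 degrees (0.314 rad, 50 mm along the arc) apart. The 10 mm pin has 3 mm play to each side in a hole. Axes as the fixture's.
- index_arm (a joint): Angle of the swing arm about the pivot, rad. 0 = pin over the middle hole (starts within 0.012), + = ring end swung to the fixture's +y (left seen from the robot); +0.314 and -0.314 = the next holes; stops at +-0.72. Aluminium bar 36 mm wide, top 36 mm above the bench. Slight friction (under 2 N at the ring): it stays where left, but is locked while the pin is in a hole.
- nest (a point): Centre of the top of the moulding in the nest: a dark disc 96 mm across with a white moulded part, its top 78 mm above the bench, on the pivot axis, between the robot and the ring. It turns with the arm. Axes as the arm's.
- index_pin (a joint): Lift of the spring index pin, m. 0 = fully home in a hole, about 0.010 = its round tip just clear of the index plate, 0.018 = upper stop. Spring and weight pull it down with about 4.5 N at 0 and 8 N at the top. Set down between two holes it rests on the plate at about 0.010.
- ring_eye (a point): Centre of the pull ring's eye, 87 mm above the bench when the pin is home, 178 mm from the pivot axis. Round ring of 6 mm steel wire, 50 mm inside, 62 mm outside diameter, rigid on the pin and rising with it. It faces the robot and leans 40 degrees from upright, top away from the robot. x: horizontal, along the arm away from the pivot; y across the eye; z up. A finger enters towards +x and downwards.
- ring_top (a point): Centre of the wire at the top of the pull ring, 109 mm above the bench when the pin is home; a fingertip lifts against its underside. The wire at the ring's foot is 66 mm above the bench, over a round pin housing 24 mm across and 58 mm high at the end of the arm. Beyond the ring the space is free down to the index plate.
- parts_box: Grey steel parts box, 200 x 140 x 98 mm, closed hinged lid with a wire bail on top and a toggle catch on its front; fixed. Stands on one side of the fixture, left or right: the arm must be swung to that side. Origin: centre of the underside.
- scrap_bin: Black open plastic bin with sprue scrap, 200 x 140 x 100 mm, fixed, on the other side of the fixture. Origin: centre of the underside.
- bung: White drum bung, 62 mm across, 24 mm high, loose, lying on the base plate beside the nest. Origin: centre of the underside. Leave alone.
- clip: Translucent amber plastic clip, 34 x 14 x 18 mm, loose, lying on the base plate beside the nest. Origin: centre of the underside. Leave alone.
- scraper: Hook scraper with cork handle, 200 mm long, 22 mm high, loose on the bench beyond the fixture. Origin: near its middle, underside. Leave alone.
- pin_vise: Slim plated pin vise, 125 mm long, 14 mm high, loose on the bench beyond the fixture. Origin: near its middle, underside. Leave alone.
- file_block: Wooden block with a file face, 60 x 30 x 21 mm, loose on the bench beside the near part of the fixture. Origin: centre of the underside. Leave alone.
- cap: White moulded cup-shaped cap, 54 mm across, 30 mm high, loose on the bench beside the near part of the fixture. Origin: centre of the underside. Leave alone.

How it is judged:
By the outcome, as a careful person would: the job done as asked, in the order asked, and still so for the second after the job is handed in, with the robot touching nothing.
It also fails if it takes over 51 s, if anything falls off the work surface, if the arm or the gripper's body presses on something with over 40 N, if the wrist force passes 120 N, or if a joint passes its speed limit or range.

## Working session

There is one attempt and no reset: what is moved stays moved. The work goes in short steps, Python scripts to look and compute and a tool call to move; the robot and the scene stay as the last step left them, time stands still between calls to the robot, and variables do not carry over. Pictures are saved under pics/ and viewed, at most 11 in all, crops included, and the job is handed in when it is done.

Besides the shell and the picture viewer there is one more tool, called after "Call:" as name(argument=value, ...), one argument or row to a line, values as JSON. play_rows: Moves the arm, as the interface text tells. Its arguments: {"type":"object","properties":{"targets":{"type":"array"},"grip_force":{"type":"number"}},"required":["targets"]}

```bash
ls; mkdir -p pics; cat > h.py <<'E'
import numpy as np, cv2
from bench import arm, imaging
def grab(n,fn=None):
    d=imaging.grab_frame(n)
    if fn: cv2.imwrite('pics/'+fn,d['frame'][:,:,::-1])
    return d
def ray(d,u,v):
    K=np.array(d['camera_matrix']);E=np.array(d['extrinsics'])
    x=cv2.undistortPoints(np.array([[[u,v]]],float),K,np.array([d['k1'],0,0,0.]))[0,0]
    R,t=E[:3,:3],E[:3,3]
    w=R.T@np.array([x[0],-x[1],-1.]); return -R.T@t,w/np.linalg.norm(w)
def plane(d,u,v,z):
    o,w=ray(d,u,v); return o+w*(z-o[2])/w[2]
def proj(d,p):
    K=np.array(d['camera_matrix']);E=np.array(d['extrinsics'])
    c=E[:3,:3]@np.array(p,float)+E[:3,3]; a,b=c[0]/-c[2],-c[1]/-c[2]
    f=1+d['k1']*(a*a+b*b); return K[0,0]*a*f+K[0,2],K[1,1]*b*f+K[1,2]
E
python3 - <<'E'
from h import *
print(arm.sense())
for n in('top','side'):
    d=grab(n,n+'1.png'); E=np.array(d['extrinsics']); print(n,-E[:3,:3].T@E[:3,3],d['k1'],np.array(d['camera_matrix'])[0,0])
E
```

```text
pics
{'time': 0.0, 'qpos': array([-8.13666584e+01,  1.26764819e+01,  8.75264862e+01, -3.05686525e-04,
        7.99116377e+01, -7.22411797e+00]), 'qd': array([ 0.08334284,  0.00725939,  0.05428662, -0.01483624, -0.05719709,
       -0.01801944]), 'effort': array([ 1.90243588e-05, -4.96902931e+01, -3.89394808e+01, -1.95222083e-04,
        1.12771793e-02,  1.15566087e-05]), 'tool_pos': array([ 0.17068818, -0.6005961 ,  0.23017919]), 'tcp_rot': array([-1.79886266e+02, -1.41133139e-02,  1.58574994e+01]), 'force': array([ 0.43241765, -0.05712246, -0.68976974]), 'torque': array([-0.02319915,  0.00027073,  0.07948805]), 'grasp_force': 0.0, 'width': 0.08550459642553325}
top [0.34666813 0.01384976 1.42454931] -0.16714628854501096 609.4558486486741
side [0.22716093 0.88820447 1.04779649] -0.18617532816446145 609.1786295453812
```

View pics/top1.png

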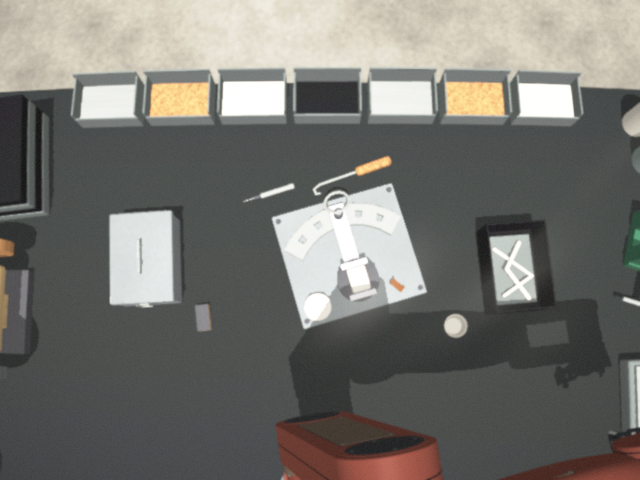

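View pics/side1.png

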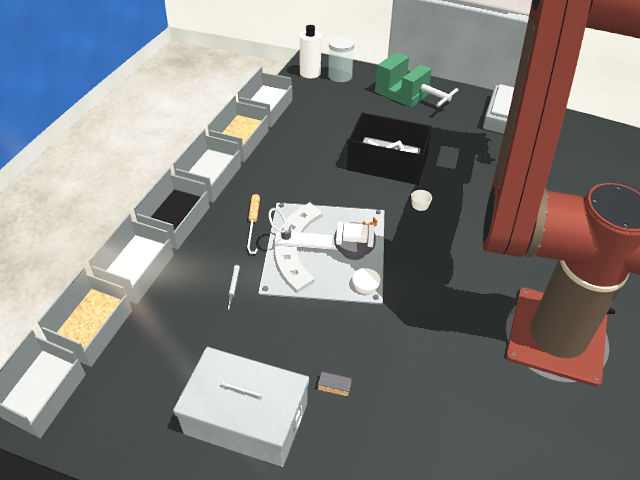

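Top view: the parts box is left (+y) at px (145,257) and the bin is right. The fixture is yawed about +15°, with the ring near (336,203) and the nest near (357,278). Side view: ring at about (280,220). Next I'll zoom in and measure.

```bash
python3 - <<'E'
from h import *
t=cv2.imread('pics/top1.png');s=cv2.imread('pics/side1.png')
a=cv2.resize(t[170:335,262:437],None,fx=3.4,fy=3.4,interpolation=cv2.INTER_CUBIC)[:, :400*2]
cv2.imwrite('pics/tc.png',a)
b=cv2.resize(s[195:310,245:395],None,fx=5,fy=5,interpolation=cv2.INTER_CUBIC)
cv2.imwrite('pics/sc.png',b)
E
```

```text
(no output)
```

View pics/tc.png

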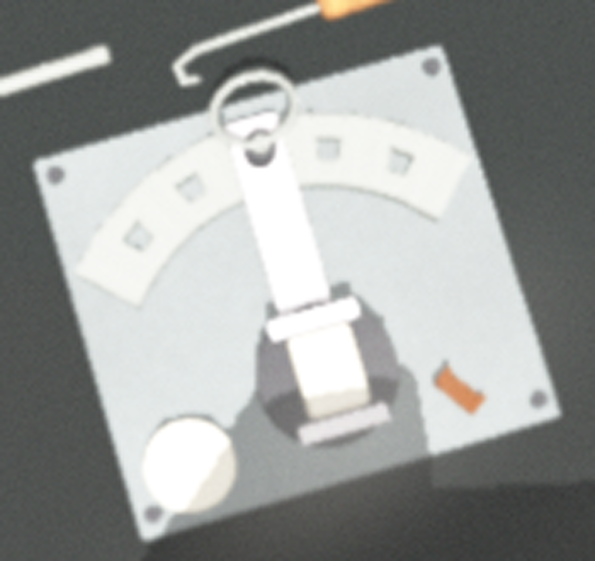

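View pics/sc.png

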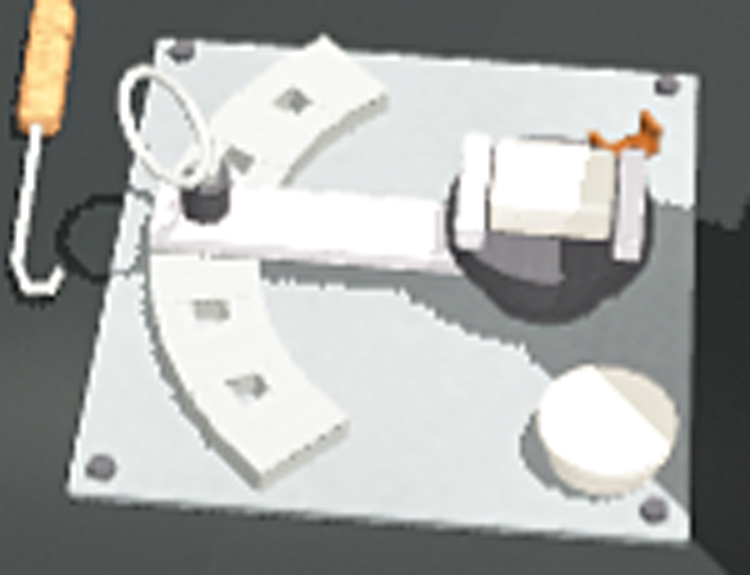

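Top crop: the ring ellipse is centred near (253,108), i.e. px (336.4,201.8), and four hole mouths are visible. Side crop: the ring is centred near (165,126), i.e. px (278,220). Now to compute the fixture pose.

```bash
cat > fix.py <<'E'
from h import *
from scipy.optimize import least_squares
t=grab('top');s=grab('side')
T=lambda x,y:(x/3.4+262-.35,y/3.4+170-.35); S=lambda x,y:(x/5+245-.4,y/5+195-.4)
def tri(a,b):
    o1,w1=ray(t,*a);o2,w2=ray(s,*b)
    k=np.linalg.lstsq(np.c_[w1,-w2],o2-o1,rcond=None)[0]
    p,q=o1+k[0]*w1,o2+k[1]*w2; return (p+q)/2,np.linalg.norm(p-q)
E
python3 - <<'E'
from fix import *
print('ring',tri(T(253,108),S(165,126)))
H=[plane(t,*T(*p),.022) for p in((138,236),(190,187),(329,148),(401,161))]
HS=[plane(s,*S(*p),.022) for p in((294,100),(211,309),(247,386))]
print(np.round(H,4));print(np.round(HS,4))
an=np.radians([36,18,-18,-36])
f=lambda q,P,a:np.r_[[(np.array(p)[:2]-q[:2]-.16*np.array([np.cos(q[2]+x),np.sin(q[2]+x)])) for p,x in zip(P,a)]].ravel()
for P,a in((H,an),(HS,np.radians([-36,18,36]))):
    r=least_squares(f,[.42,0,.25],args=(P,a)); print(r.x,np.degrees(r.x[2]),r.fun.round(4))
    x=r.x; print('ring pred',x[:2]+.178*np.array([np.cos(x[2]),np.sin(x[2])]))
C=[plane(t,*T(*p),.008) for p in((34,160),(440,46),(560,414),(147,541))]
CS=[plane(s,*S(*p),.008) for p in((68,492),(157,40),(698,75),(690,543))]
print(np.round(C,4)[:,:2]); print(np.round(CS,4)[:,:2])
E
```

```text
ring (array([ 0.66794416, -0.02103884,  0.08514805]), np.float64(0.004738490731009786))
[[ 0.5954  0.0576  0.022 ]
 [ 0.6297  0.0218  0.022 ]
 [ 0.657  -0.0746  0.022 ]
 [ 0.6477 -0.1245  0.022 ]]
[[ 0.643  -0.1215  0.022 ]
 [ 0.6252  0.0225  0.022 ]
 [ 0.5916  0.0597  0.022 ]]
[ 0.49709121 -0.06878788  0.27951081] 16.01478951162563 [-0.0001  0.0003 -0.0001  0.001  -0.     -0.0003  0.0002 -0.001 ]
ring pred [ 0.66818312 -0.01968026]
[ 0.49266091 -0.06646337  0.27719532] 15.882121915554109 [ 0.0001 -0.     -0.0003 -0.0002  0.0002  0.0003]
ring pred [ 0.66386607 -0.01775205]
[[ 0.6521  0.131 ]
 [ 0.7339 -0.1553]
 [ 0.4727 -0.2325]
 [ 0.3874  0.0516]]
[[ 0.6455  0.1357]
 [ 0.7301 -0.1503]
 [ 0.4671 -0.2297]
 [ 0.382   0.0601]]
```

Call:
play_rows(
  targets=[
    {"hand": 0.0, "tx": 0.03, "ty": -0.02, "tz": 0, "turn": -0.12},
    {"hand": 0.0, "tx": 0.06, "ty": -0.04, "tz": 0, "turn": -0.24},
    {"hand": 0.0, "tx": 0.09, "ty": -0.06, "tz": 0, "turn": -0.36},
    {"hand": 0.0, "tx": 0.12, "ty": -0.08, "tz": 0, "turn": -0.48},
    {"hand": 0.0, "tx": 0.15, "ty": -0.1, "tz": 0, "turn": -0.6},
    {"hand": 0.0, "tx": 0.18, "ty": -0.12, "tz": 0, "turn": -0.72},
    {"hand": 0.0, "tx": 0.21, "ty": -0.14, "tz": 0, "turn": -0.84},
    {"hand": 0.0, "tx": 0.24, "ty": -0.16, "tz": 0, "turn": -0.96},
    {"hand": 0.0, "tx": 0.27, "ty": -0.18, "tz": 0, "turn": -1.08},
    {"hand": 0.0, "tx": 0.3, "ty": -0.2, "tz": 0, "turn": -1.2},
  ],
)

```text
time: 1.03
tool_pos: [0.4055, -0.3253, 0.2313]
tcp_rot: [180.0, 0.0, 84.9]
force: [0.6, -1.4, -0.1]
width: 0.0001
grasp_force: 0.0
```

Call:
play_rows(
  targets=[
    {"hand": 0.0, "tx": 0.034, "ty": 0.025, "tz": 0, "turn": -0.1},
    {"hand": 0.0, "tx": 0.067, "ty": 0.049, "tz": 0, "turn": -0.2},
    {"hand": 0.0, "tx": 0.1, "ty": 0.074, "tz": 0, "turn": -0.3},
    {"hand": 0.0, "tx": 0.134, "ty": 0.098, "tz": 0, "turn": -0.373},
    {"hand": 0.0, "tx": 0.168, "ty": 0.123, "tz": 0.005, "turn": -0.373},
    {"hand": 0.0, "tx": 0.201, "ty": 0.148, "tz": 0.01, "turn": -0.373},
    {"hand": 0.0, "tx": 0.235, "ty": 0.172, "tz": 0.015, "turn": -0.373},
    {"hand": 0.0, "tx": 0.268, "ty": 0.197, "tz": 0.02, "turn": -0.373},
    {"hand": 0.0, "tx": 0.302, "ty": 0.221, "tz": 0.025, "turn": -0.373},
    {"hand": 0.0, "tx": 0.335, "ty": 0.246, "tz": 0.03, "turn": -0.373},
  ],
)

```text
time: 1.87
tool_pos: [0.681, -0.0155, 0.2009]
tcp_rot: [-180.0, -0.0, 106.0]
force: [0.3, -0.9, 0.1]
width: -0.0002
grasp_force: 0.0
```

```bash
python3 - <<'E'
from h import *
s=arm.sense(); print(s['tool_pos'],s['tcp_rot'],s['time'])
d=grab('side','side2.png'); u,v=map(int,proj(d,s['tool_pos'])); print(u,v)
c=d['frame'][v-100:v+50,u-90:u+90,::-1]
cv2.imwrite('pics/s2c.png',cv2.resize(c,None,fx=4,fy=4,interpolation=cv2.INTER_CUBIC))
E
```

```text
[ 0.68098885 -0.01545999  0.20092523] [-1.79979992e+02 -7.35394745e-03  1.05999246e+02] 1.8667
268 180
```

View pics/s2c.png

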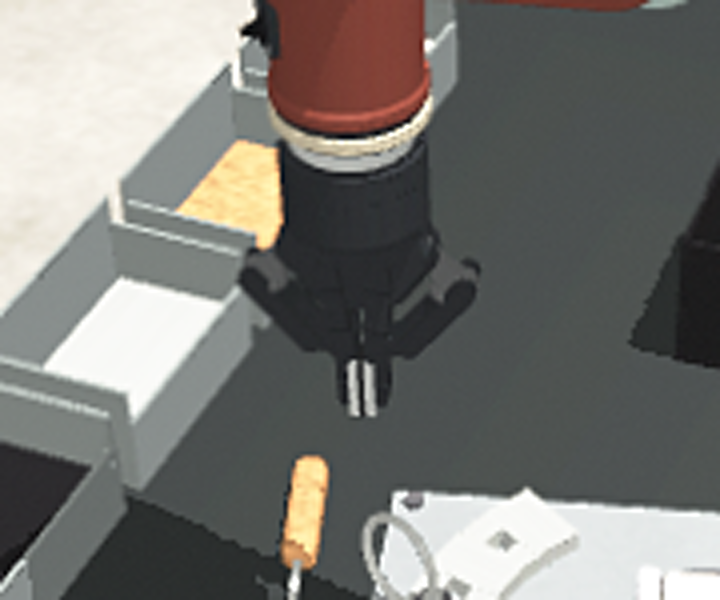

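The shut fingers hang above the ring, with light pads at crop (362,388). The region above the pads is too dark to read, so I'll brighten it to see whether there is a gap there.

```bash
python3 - <<'E'
from h import *
c=cv2.imread('pics/side2.png')[130:190,225:310].astype(float)
c=255*np.clip(c/110,0,1)**.45
cv2.imwrite('pics/s2d.png',cv2.resize(c,None,fx=8,fy=8,interpolation=cv2.INTER_CUBIC))
E
```

```text
[ WARN:0@0.554] global loadsave.cpp:1063 imwrite_ Unsupported depth image for selected encoder is fallbacked to CV_8U.
```

View pics/s2d.png

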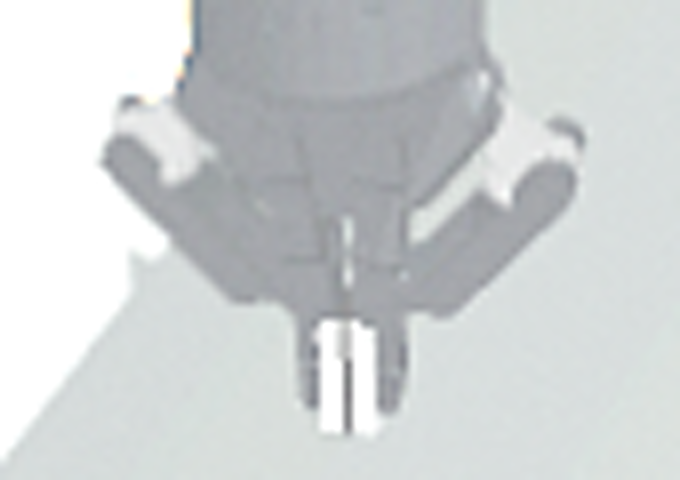

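Call:
play_rows(
  targets=[
    {"hand": 0, "tx": 0, "ty": 0.01, "tz": -0.04, "turn": 0},
    {"hand": 0, "tx": 0, "ty": 0.04, "tz": -0.07, "turn": 0},
    {"hand": 0, "tx": 0, "ty": 0.08, "tz": -0.08, "turn": 0},
    {"hand": 0, "tx": 0, "ty": 0.12, "tz": -0.08, "turn": 0},
    {"hand": 0, "tx": 0, "ty": 0.16, "tz": -0.08, "turn": 0},
    {"hand": 0, "tx": 0, "ty": 0.2, "tz": -0.08, "turn": 0},
    {"hand": 0, "tx": 0, "ty": 0.24, "tz": -0.08, "turn": 0},
    {"hand": 0, "tx": 0, "ty": 0.28, "tz": -0.08, "turn": 0},
    {"hand": 0, "tx": 0, "ty": 0.32, "tz": -0.08, "turn": 0},
    {"hand": 0, "tx": 0, "ty": 0.36, "tz": -0.08, "turn": 0},
  ],
)

```text
time: 2.75
tool_pos: [0.9225, 0.0648, 0.2493]
tcp_rot: [179.4, 0.0, 106.0]
force: [0.6, 0.2, -5.1]
width: 0.0
grasp_force: 0.0
```

```bash
python3 - <<'E'
from h import *
s=arm.sense(); print(s['time'],s['tool_pos'],s['tcp_rot'],s['qpos'].round(1))
E
```

```text
2.75 [0.92253282 0.06484516 0.24932151] [1.79373533e+02 1.00773058e-02 1.05992538e+02] [ -0.9  67.1   5.7   0.2 106.6 -16.9]
```

Call:
play_rows(
  targets=[
    {"hand": 0, "ty": 0.02, "tx": 0, "tz": 0, "turn": 0},
    {"hand": 0, "ty": 0.04, "tx": 0, "tz": 0, "turn": 0},
    {"hand": 0, "ty": 0.06, "tx": 0, "tz": 0, "turn": 0},
    {"hand": 0, "ty": 0.08, "tx": 0, "tz": 0, "turn": 0},
    {"hand": 0, "ty": 0.1, "tx": 0, "tz": 0, "turn": 0},
    {"hand": 0, "ty": 0.12, "tx": 0, "tz": 0, "turn": 0},
    {"hand": 0, "ty": 0.14, "tx": 0, "tz": 0, "turn": 0},
    {"hand": 0, "ty": 0.16, "tx": 0, "tz": 0, "turn": 0},
    {"hand": 0, "ty": 0.18, "tx": 0, "tz": 0, "turn": 0},
    {"hand": 0, "ty": 0.2, "tx": 0, "tz": 0, "turn": 0},
  ],
)

```text
time: 3.58
tool_pos: [0.945, 0.0945, 0.2327]
tcp_rot: [176.1, 0.8, 106.0]
force: [-0.4, -0.0, 0.5]
width: -0.0006
grasp_force: 0.0
```

```bash
python3 - <<'E'
from h import *
s=arm.sense(); print(s['time'],s['tool_pos'],s['tcp_rot'],s['qpos'].round(1))
E
```

```text
3.5833 [0.94499417 0.09454329 0.23273043] [176.11841832   0.76259601 105.95657701] [  0.9  68.6   5.1   0.3 102.4 -15. ]
```

Call:
play_rows(
  targets=[
    {"hand": 0, "ty": -0.025, "tx": 0, "tz": 0, "turn": 0},
    {"hand": 0, "ty": -0.05, "tx": 0, "tz": 0, "turn": 0},
    {"hand": 0, "ty": -0.075, "tx": 0, "tz": 0, "turn": 0},
    {"hand": 0, "ty": -0.1, "tx": 0, "tz": 0, "turn": 0},
    {"hand": 0, "ty": -0.125, "tx": 0, "tz": 0, "turn": 0},
    {"hand": 0, "ty": -0.15, "tx": 0, "tz": 0, "turn": 0},
    {"hand": 0, "ty": -0.175, "tx": 0, "tz": 0, "turn": 0},
    {"hand": 0, "ty": -0.2, "tx": 0, "tz": 0, "turn": 0},
    {"hand": 0, "ty": -0.2, "tx": 0, "tz": 0, "turn": 0},
    {"hand": 0, "ty": -0.2, "tx": 0, "tz": 0, "turn": 0},
  ],
)

```text
time: 4.42
tool_pos: [0.7527, 0.0391, 0.2201]
tcp_rot: [176.1, 0.8, 105.9]
force: [0.7, 0.9, 0.4]
width: -0.0001
grasp_force: 0.0
```

```bash
python3 - <<'E'
from h import *
s=arm.sense(); print(s['time'],s['tool_pos'],s['tcp_rot'],s['qpos'].round(1))
E
```

```text
4.4167 [0.75268429 0.03905452 0.220111  ] [176.10632106   0.76697675 105.92476565] [ -3.3  27.5  69.9   0.6  78.6 -19.3]
```

Call:
play_rows(
  targets=[
    {"hand": 0, "tx": 0.025, "ty": 0.018, "tz": -0.01, "turn": 0.12},
    {"hand": 0, "tx": 0.05, "ty": 0.036, "tz": -0.02, "turn": 0.24},
    {"hand": 0, "tx": 0.075, "ty": 0.055, "tz": -0.03, "turn": 0.36},
    {"hand": 0, "tx": 0.1, "ty": 0.073, "tz": -0.04, "turn": 0.48},
    {"hand": 0, "tx": 0.125, "ty": 0.091, "tz": -0.05, "turn": 0.6},
    {"hand": 0, "tx": 0.15, "ty": 0.11, "tz": -0.06, "turn": 0.72},
    {"hand": 0, "tx": 0.175, "ty": 0.128, "tz": -0.07, "turn": 0.84},
    {"hand": 0, "tx": 0.2, "ty": 0.146, "tz": -0.08, "turn": 0.96},
    {"hand": 0, "tx": 0.226, "ty": 0.165, "tz": -0.09, "turn": 1.08},
    {"hand": 0, "tx": 0.251, "ty": 0.183, "tz": -0.1, "turn": 1.2},
  ],
)

```text
time: 5.25
tool_pos: [0.8513, 0.3256, 0.3272]
tcp_rot: [177.8, -3.5, 39.4]
force: [2.1, 0.0, 0.3]
width: 0.0005
grasp_force: 0.0
```

```bash
cat > st.py <<'E'
from h import *
from scipy.spatial.transform import Rotation as Ro
def st():
    s=arm.sense(); R=Ro.from_euler('xyz',s['tcp_rot'],degrees=True).as_matrix(); z=R[:,2]
    print(s['time'],s['tool_pos'].round(4),s['tcp_rot'].round(1),s['qpos'].round(1),'F',np.round(s['force'],1),'tilt %.1f az %.1f'%(np.degrees(np.arccos(-z[2])),np.degrees(np.arctan2(z[1],z[0]))))
    print('R',R.round(3).tolist()); return s,R
if __name__=='__main__': st()
E
python3 st.py
```

```text
5.25 [0.8513 0.3256 0.3272] [177.8  -3.5  39.4] [ 16.2  58.5  11.9  -0.7 105.5  66.7] F [2.1 0.  0.3] tilt 4.2 az 6.6
R [[0.772, 0.632, 0.072], [0.633, -0.774, 0.008], [0.061, 0.039, -0.997]]
```

Call:
play_rows(
  targets=[
    {"hand": 0, "tx": 0.037, "ty": 0.015, "tz": 0, "turn": 0.1},
    {"hand": 0, "tx": 0.074, "ty": 0.029, "tz": 0, "turn": 0.2},
    {"hand": 0, "tx": 0.111, "ty": 0.044, "tz": 0, "turn": 0.3},
    {"hand": 0, "tx": 0.148, "ty": 0.058, "tz": 0, "turn": 0.3},
    {"hand": 0, "tx": 0.185, "ty": 0.073, "tz": 0, "turn": 0.3},
    {"hand": 0, "tx": 0.222, "ty": 0.087, "tz": 0, "turn": 0.3},
    {"hand": 0, "tx": 0.259, "ty": 0.102, "tz": 0, "turn": 0.3},
    {"hand": 0, "tx": 0.296, "ty": 0.116, "tz": 0, "turn": 0.3},
    {"hand": 0, "tx": 0.333, "ty": 0.13, "tz": 0, "turn": 0.3},
    {"hand": 0, "tx": 0.37, "ty": 0.145, "tz": 0, "turn": 0.3},
  ],
)

```text
time: 6.08
tool_pos: [0.8915, 0.3253, 0.2742]
tcp_rot: [178.7, -5.9, 22.4]
force: [-0.5, -0.7, 0.3]
width: -0.0002
grasp_force: 0.0
```

```bash
python3 st.py
```

```text
6.0833 [0.8915 0.3253 0.2742] [178.7  -5.9  22.4] [ 15.5  66.    5.1  -0.6 102.9  83. ] F [-0.5 -0.7  0.3] tilt 6.0 az 10.2
R [[0.92, 0.379, 0.103], [0.379, -0.925, 0.019], [0.102, 0.022, -0.995]]
```

Call:
play_rows(
  targets=[
    {"hand": 0, "tx": 0.5, "ty": 0, "tz": -0.25, "turn": 0},
    {"hand": 0, "tx": 0.5, "ty": 0, "tz": -0.25, "turn": 0},
    {"hand": 0, "tx": 0.5, "ty": 0, "tz": -0.25, "turn": 0},
    {"hand": 0, "tx": 0.5, "ty": 0, "tz": -0.25, "turn": 0},
    {"hand": 0, "tx": 0.5, "ty": 0, "tz": -0.25, "turn": 0},
    {"hand": 0, "tx": 0.5, "ty": 0, "tz": -0.25, "turn": 0},
    {"hand": 0, "tx": 0.5, "ty": 0, "tz": -0.25, "turn": 0},
    {"hand": 0, "tx": 0.5, "ty": 0, "tz": -0.25, "turn": 0},
    {"hand": 0, "tx": 0.5, "ty": 0, "tz": -0.25, "turn": 0},
    {"hand": 0, "tx": 0.5, "ty": 0, "tz": -0.25, "turn": 0},
  ],
)

```text
time: 6.92
tool_pos: [0.8785, 0.3311, 0.3362]
tcp_rot: [178.7, -7.9, 22.4]
force: [-0.5, -0.1, -0.8]
width: -0.0004
grasp_force: 0.0
```

```bash
python3 st.py
```

```text
6.9167 [0.8785 0.3311 0.3362] [178.7  -7.9  22.4] [ 16.   62.2   5.1  -0.5 104.8  83.5] F [-0.5 -0.1 -0.8] tilt 8.0 az 12.9
R [[0.916, 0.378, 0.136], [0.378, -0.925, 0.031], [0.137, 0.023, -0.99]]
```

Call:
play_rows(
  targets=[
    {"hand": 0, "tx": 0.5, "ty": 0, "tz": -0.2, "turn": 0},
    {"hand": 0, "tx": 0.5, "ty": 0, "tz": -0.2, "turn": 0},
    {"hand": 0, "tx": 0.5, "ty": 0, "tz": -0.2, "turn": 0},
    {"hand": 0, "tx": 0.5, "ty": 0, "tz": -0.2, "turn": 0},
    {"hand": 0, "tx": 0.5, "ty": 0, "tz": -0.2, "turn": 0},
    {"hand": 0, "tx": 0.5, "ty": 0, "tz": -0.2, "turn": 0},
    {"hand": 0, "tx": 0.5, "ty": 0, "tz": -0.2, "turn": 0},
    {"hand": 0, "tx": 0.5, "ty": 0, "tz": -0.2, "turn": 0},
    {"hand": 0, "tx": 0.5, "ty": 0, "tz": -0.2, "turn": 0},
    {"hand": 0, "tx": 0.5, "ty": 0, "tz": -0.2, "turn": 0},
  ],
)

```text
time: 7.75
tool_pos: [0.874, 0.3371, 0.37]
tcp_rot: [178.6, -9.9, 22.5]
force: [-0.5, -0.3, 0.4]
width: -0.0001
grasp_force: 0.0
```

Call:
play_rows(
  targets=[
    {"hand": 0, "tx": 0.5, "ty": 0, "tz": 0.1, "turn": 0},
    {"hand": 0, "tx": 0.5, "ty": 0, "tz": 0.1, "turn": 0},
    {"hand": 0, "tx": 0.5, "ty": 0, "tz": 0.1, "turn": 0},
    {"hand": 0, "tx": 0.5, "ty": 0, "tz": 0.1, "turn": 0},
    {"hand": 0, "tx": 0.5, "ty": 0, "tz": 0.1, "turn": 0},
    {"hand": 0, "tx": 0.5, "ty": 0, "tz": 0.1, "turn": 0},
    {"hand": 0, "tx": 0.5, "ty": 0, "tz": 0.1, "turn": 0},
    {"hand": 0, "tx": 0.5, "ty": 0, "tz": 0.1, "turn": 0},
    {"hand": 0, "tx": 0.5, "ty": 0, "tz": 0.1, "turn": 0},
    {"hand": 0, "tx": 0.5, "ty": 0, "tz": 0.1, "turn": 0},
  ],
)

```text
time: 8.58
tool_pos: [0.9191, 0.3581, 0.2729]
tcp_rot: [178.6, -12.0, 22.5]
force: [-0.3, 0.5, 0.3]
width: 0.0001
grasp_force: 0.0
```

```bash
python3 st.py
```

```text
8.5833 [0.9191 0.3581 0.2729] [178.6 -12.   22.5] [16.8 66.4  5.1 -0.2 96.4 84.4] F [-0.3  0.5  0.3] tilt 12.1 az 15.7
R [[0.904, 0.378, 0.202], [0.375, -0.925, 0.057], [0.208, 0.024, -0.978]]
```

Call:
play_rows(
  targets=[
    {"hand": 0, "tx": 0.01, "ty": 0, "tz": 0, "turn": 0},
    {"hand": 0, "tx": 0.02, "ty": 0, "tz": 0, "turn": 0},
    {"hand": 0, "tx": 0.03, "ty": 0, "tz": 0, "turn": 0},
    {"hand": 0, "tx": 0.04, "ty": 0, "tz": 0, "turn": 0},
    {"hand": 0, "tx": 0.05, "ty": 0, "tz": 0, "turn": 0},
    {"hand": 0, "tx": 0.06, "ty": 0, "tz": 0, "turn": 0},
    {"hand": 0, "tx": 0.07, "ty": 0, "tz": 0, "turn": 0},
    {"hand": 0, "tx": 0.08, "ty": 0, "tz": 0, "turn": 0},
    {"hand": 0, "tx": 0.09, "ty": 0, "tz": 0, "turn": 0},
    {"hand": 0, "tx": 0.1, "ty": 0, "tz": 0, "turn": 0},
  ],
)

```text
time: 9.42
tool_pos: [0.9316, 0.3643, 0.2688]
tcp_rot: [178.5, -14.1, 22.6]
force: [1.1, 0.3, -0.1]
width: 0.0002
grasp_force: 0.0
```

```bash
python3 st.py
```

```text
9.4167 [0.9316 0.3643 0.2688] [178.5 -14.1  22.6] [16.9 66.9  5.1 -0.1 93.9 84.5] F [ 1.1  0.3 -0.1] tilt 14.2 az 16.6
R [[0.896, 0.378, 0.235], [0.372, -0.925, 0.07], [0.244, 0.025, -0.97]]
```

Call:
play_rows(
  targets=[
    {"hand": 0, "tx": 0.1, "ty": 0, "tz": -0.02, "turn": 0},
    {"hand": 0, "tx": 0.1, "ty": 0, "tz": -0.02, "turn": 0},
    {"hand": 0, "tx": 0.1, "ty": 0, "tz": -0.02, "turn": 0},
    {"hand": 0, "tx": 0.1, "ty": 0, "tz": -0.02, "turn": 0},
    {"hand": 0, "tx": 0.1, "ty": 0, "tz": -0.02, "turn": 0},
    {"hand": 0, "tx": 0.1, "ty": 0, "tz": -0.02, "turn": 0},
    {"hand": 0, "tx": 0.1, "ty": 0, "tz": -0.02, "turn": 0},
    {"hand": 0, "tx": 0.1, "ty": 0, "tz": -0.02, "turn": 0},
    {"hand": 0, "tx": 0.1, "ty": 0, "tz": -0.02, "turn": 0},
    {"hand": 0, "tx": 0.1, "ty": 0, "tz": -0.02, "turn": 0},
  ],
)

```text
time: 10.25
tool_pos: [0.9382, 0.3687, 0.2852]
tcp_rot: [178.5, -16.2, 22.6]
force: [-0.9, 0.2, 1.1]
width: 0.0002
grasp_force: 0.0
```

Call:
play_rows(
  targets=[
    {"hand": 0, "tx": 0.1, "ty": 0, "tz": -0.02, "turn": 0},
    {"hand": 0, "tx": 0.1, "ty": 0, "tz": -0.02, "turn": 0},
    {"hand": 0, "tx": 0.1, "ty": 0, "tz": -0.02, "turn": 0},
    {"hand": 0, "tx": 0.1, "ty": 0, "tz": -0.02, "turn": 0},
    {"hand": 0, "tx": 0.1, "ty": 0, "tz": -0.02, "turn": 0},
    {"hand": 0, "tx": 0.1, "ty": 0, "tz": -0.02, "turn": 0},
    {"hand": 0, "tx": 0.1, "ty": 0, "tz": -0.02, "turn": 0},
    {"hand": 0, "tx": 0.1, "ty": 0, "tz": -0.02, "turn": 0},
    {"hand": 0, "tx": 0.1, "ty": 0, "tz": -0.02, "turn": 0},
    {"hand": 0, "tx": 0.1, "ty": 0, "tz": -0.02, "turn": 0},
  ],
)

```text
time: 11.08
tool_pos: [0.944, 0.3727, 0.3037]
tcp_rot: [178.5, -18.3, 22.7]
force: [-0.3, 0.7, 0.0]
width: 0.0001
grasp_force: 0.0
```

Call:
play_rows(
  targets=[
    {"hand": 0, "tx": 0.1, "ty": 0, "tz": 0, "turn": 0},
    {"hand": 0, "tx": 0.1, "ty": 0, "tz": 0, "turn": 0},
    {"hand": 0, "tx": 0.1, "ty": 0, "tz": 0, "turn": 0},
    {"hand": 0, "tx": 0.1, "ty": 0, "tz": 0, "turn": 0},
    {"hand": 0, "tx": 0.1, "ty": 0, "tz": 0, "turn": 0},
    {"hand": 0, "tx": 0.1, "ty": 0, "tz": 0, "turn": 0},
    {"hand": 0, "tx": 0.1, "ty": 0, "tz": 0, "turn": 0},
    {"hand": 0, "tx": 0.1, "ty": 0, "tz": 0, "turn": 0},
    {"hand": 0, "tx": 0.1, "ty": 0, "tz": 0, "turn": 0},
    {"hand": 0, "tx": 0.1, "ty": 0, "tz": 0, "turn": 0},
  ],
)

```text
time: 11.92
tool_pos: [0.9547, 0.3782, 0.3075]
tcp_rot: [178.4, -20.5, 22.7]
force: [-0.4, 0.4, -0.3]
width: 0.0001
grasp_force: 0.0
```

```bash
python3 st.py
```

```text
11.9167 [0.9547 0.3782 0.3075] [178.4 -20.5  22.7] [17.1 65.1  5.1  0.4 89.2 84.7] F [-0.4  0.4 -0.3] tilt 20.5 az 18.2
R [[0.864, 0.378, 0.333], [0.362, -0.926, 0.11], [0.35, 0.026, -0.936]]
```

Call:
play_rows(
  targets=[
    {"hand": 0, "tx": 0.1, "ty": 0, "tz": 0.02, "turn": 0},
    {"hand": 0, "tx": 0.1, "ty": 0, "tz": 0.02, "turn": 0},
    {"hand": 0, "tx": 0.1, "ty": 0, "tz": 0.02, "turn": 0},
    {"hand": 0, "tx": 0.1, "ty": 0, "tz": 0.02, "turn": 0},
    {"hand": 0, "tx": 0.1, "ty": 0, "tz": 0.02, "turn": 0},
    {"hand": 0, "tx": 0.1, "ty": 0, "tz": 0.02, "turn": 0},
    {"hand": 0, "tx": 0.1, "ty": 0, "tz": 0.02, "turn": 0},
    {"hand": 0, "tx": 0.1, "ty": 0, "tz": 0.02, "turn": 0},
    {"hand": 0, "tx": 0.1, "ty": 0, "tz": 0.02, "turn": 0},
    {"hand": 0, "tx": 0.1, "ty": 0, "tz": 0.02, "turn": 0},
  ],
)

```text
time: 12.75
tool_pos: [0.9698, 0.385, 0.2972]
tcp_rot: [178.4, -22.6, 22.8]
force: [0.1, 0.0, 0.2]
width: -0.0003
grasp_force: 0.0
```

Call:
play_rows(
  targets=[
    {"hand": 0, "tx": 0.1, "ty": 0, "tz": 0.02, "turn": 0},
    {"hand": 0, "tx": 0.1, "ty": 0, "tz": 0.02, "turn": 0},
    {"hand": 0, "tx": 0.1, "ty": 0, "tz": 0.02, "turn": 0},
    {"hand": 0, "tx": 0.1, "ty": 0, "tz": 0.02, "turn": 0},
    {"hand": 0, "tx": 0.1, "ty": 0, "tz": 0.02, "turn": 0},
    {"hand": 0, "tx": 0.1, "ty": 0, "tz": 0.02, "turn": 0},
    {"hand": 0, "tx": 0.1, "ty": 0, "tz": 0.02, "turn": 0},
    {"hand": 0, "tx": 0.1, "ty": 0, "tz": 0.02, "turn": 0},
    {"hand": 0, "tx": 0.1, "ty": 0, "tz": 0.02, "turn": 0},
    {"hand": 0, "tx": 0.1, "ty": 0, "tz": 0.02, "turn": 0},
  ],
)

```text
time: 13.58
tool_pos: [0.9831, 0.3911, 0.291]
tcp_rot: [178.3, -24.7, 22.9]
force: [0.5, -0.2, 0.5]
width: 0.0
grasp_force: 0.0
```

Call:
play_rows(
  targets=[
    {"hand": 0, "tx": 0.1, "ty": 0, "tz": 0.03, "turn": 0},
    {"hand": 0, "tx": 0.1, "ty": 0, "tz": 0.03, "turn": 0},
    {"hand": 0, "tx": 0.1, "ty": 0, "tz": 0.03, "turn": 0},
    {"hand": 0, "tx": 0.1, "ty": 0, "tz": 0.03, "turn": 0},
    {"hand": 0, "tx": 0.1, "ty": 0, "tz": 0.03, "turn": 0},
    {"hand": 0, "tx": 0.1, "ty": 0, "tz": 0.03, "turn": 0},
    {"hand": 0, "tx": 0.1, "ty": 0, "tz": 0.03, "turn": 0},
    {"hand": 0, "tx": 0.1, "ty": 0, "tz": 0.03, "turn": 0},
    {"hand": 0, "tx": 0.1, "ty": 0, "tz": 0.03, "turn": 0},
    {"hand": 0, "tx": 0.1, "ty": 0, "tz": 0.03, "turn": 0},
  ],
)

```text
time: 14.42
tool_pos: [0.9975, 0.3974, 0.2806]
tcp_rot: [178.3, -26.8, 22.9]
force: [0.5, 0.3, 0.0]
width: -0.0003
grasp_force: 0.0
```

Call:
play_rows(
  targets=[
    {"hand": 0, "tx": 0.1, "ty": 0, "tz": 0.03, "turn": 0},
    {"hand": 0, "tx": 0.1, "ty": 0, "tz": 0.03, "turn": 0},
    {"hand": 0, "tx": 0.1, "ty": 0, "tz": 0.03, "turn": 0},
    {"hand": 0, "tx": 0.1, "ty": 0, "tz": 0.03, "turn": 0},
    {"hand": 0, "tx": 0.1, "ty": 0, "tz": 0.03, "turn": 0},
    {"hand": 0, "tx": 0.1, "ty": 0, "tz": 0.03, "turn": 0},
    {"hand": 0, "tx": 0.1, "ty": 0, "tz": 0.03, "turn": 0},
    {"hand": 0, "tx": 0.1, "ty": 0, "tz": 0.03, "turn": 0},
    {"hand": 0, "tx": 0.1, "ty": 0, "tz": 0.03, "turn": 0},
    {"hand": 0, "tx": 0.1, "ty": 0, "tz": 0.03, "turn": 0},
  ],
)

```text
time: 15.25
tool_pos: [1.0101, 0.4032, 0.2746]
tcp_rot: [178.2, -28.9, 23.0]
force: [0.3, -0.2, -0.2]
width: -0.0001
grasp_force: 0.0
```

```bash
python3 st.py
```

```text
15.25 [1.0101 0.4032 0.2746] [178.2 -28.9  23. ] [17.3 68.5  5.1  1.  77.5 84.8] F [ 0.3 -0.2 -0.2] tilt 28.9 az 19.4
R [[0.806, 0.377, 0.456], [0.342, -0.926, 0.16], [0.483, 0.027, -0.875]]
```

Call:
play_rows(
  targets=[
    {"hand": 0, "tx": -0.034, "ty": 0.018, "tz": -0.012, "turn": 0},
    {"hand": 0, "tx": -0.068, "ty": 0.036, "tz": -0.023, "turn": 0},
    {"hand": 0, "tx": -0.101, "ty": 0.054, "tz": -0.035, "turn": 0},
    {"hand": 0, "tx": -0.135, "ty": 0.072, "tz": -0.047, "turn": 0},
    {"hand": 0, "tx": -0.169, "ty": 0.09, "tz": -0.058, "turn": 0},
    {"hand": 0, "tx": -0.203, "ty": 0.108, "tz": -0.07, "turn": 0},
    {"hand": 0, "tx": -0.237, "ty": 0.126, "tz": -0.082, "turn": 0},
    {"hand": 0, "tx": -0.27, "ty": 0.144, "tz": -0.094, "turn": 0},
    {"hand": 0, "tx": -0.304, "ty": 0.162, "tz": -0.105, "turn": 0},
    {"hand": 0, "tx": -0.338, "ty": 0.18, "tz": -0.117, "turn": 0},
  ],
)

```text
time: 16.08
tool_pos: [0.7828, 0.1381, 0.2259]
tcp_rot: [178.2, -28.9, 23.0]
force: [0.5, -0.8, 0.6]
width: -0.0001
grasp_force: 0.0
```

Call:
play_rows(
  targets=[
    {"hand": 0, "tx": -0.02, "ty": 0.011, "tz": -0.007, "turn": 0},
    {"hand": 0, "tx": -0.042, "ty": 0.022, "tz": -0.015, "turn": 0},
    {"hand": 0, "tx": -0.065, "ty": 0.034, "tz": -0.022, "turn": 0},
    {"hand": 0, "tx": -0.085, "ty": 0.045, "tz": -0.03, "turn": 0},
    {"hand": 0, "tx": -0.105, "ty": 0.056, "tz": -0.036, "turn": 0},
    {"hand": 0, "tx": -0.125, "ty": 0.067, "tz": -0.044, "turn": 0},
    {"hand": 0, "tx": -0.138, "ty": 0.073, "tz": -0.048, "turn": 0},
    {"hand": 0, "tx": -0.145, "ty": 0.077, "tz": -0.051, "turn": 0},
    {"hand": 0, "tx": -0.145, "ty": 0.077, "tz": -0.051, "turn": 0},
    {"hand": 0, "tx": -0.145, "ty": 0.077, "tz": -0.051, "turn": 0},
  ],
)

```text
time: 16.92
tool_pos: [0.6738, 0.0101, 0.203]
tcp_rot: [178.2, -28.9, 23.0]
force: [0.3, 0.5, 0.3]
width: -0.0002
grasp_force: 0.0
```

```bash
cat > go.py <<'E'
import sys
from st import *
s,R=st(); p=np.array(eval(sys.argv[1])); print('tool shift to target',(R.T@(p-s['tool_pos'])).round(4))
E
python3 go.py "[.6409,-.0275,.135]"
```

```text
16.9167 [0.6738 0.0101 0.203 ] [178.2 -28.9  23. ] [-13.4   2.2 106.7  20.6  48.   43.3] F [0.3 0.5 0.3] tilt 29.0 az 19.3
R [[0.806, 0.376, 0.457], [0.342, -0.926, 0.16], [0.483, 0.027, -0.875]]
tool shift to target [-0.0722  0.0206  0.0385]
```

Call:
play_rows(
  targets=[
    {"hand": 0, "tx": -0.012, "ty": 0.003, "tz": 0.003, "turn": 0},
    {"hand": 0, "tx": -0.026, "ty": 0.007, "tz": 0.008, "turn": 0},
    {"hand": 0, "tx": -0.042, "ty": 0.012, "tz": 0.015, "turn": 0},
    {"hand": 0, "tx": -0.056, "ty": 0.016, "tz": 0.023, "turn": 0},
    {"hand": 0, "tx": -0.066, "ty": 0.019, "tz": 0.031, "turn": 0},
    {"hand": 0, "tx": -0.071, "ty": 0.02, "tz": 0.037, "turn": 0},
    {"hand": 0, "tx": -0.0722, "ty": 0.0206, "tz": 0.0385, "turn": 0},
    {"hand": 0, "tx": -0.0722, "ty": 0.0206, "tz": 0.0385, "turn": 0},
    {"hand": 0, "tx": -0.0722, "ty": 0.0206, "tz": 0.0385, "turn": 0},
    {"hand": 0, "tx": -0.0722, "ty": 0.0206, "tz": 0.0385, "turn": 0},
  ],
)

```text
time: 17.75
tool_pos: [0.6414, -0.027, 0.1354]
tcp_rot: [178.2, -28.9, 23.1]
force: [0.1, 0.5, -0.3]
width: 0.0005
grasp_force: 0.0
```

```bash
python3 - <<'E'
from st import *
s,R=st()
a=[]
for n in('top','side'):
    d=grab(n,n+'3.png'); u,v=map(int,proj(d,[.666,-.0187,.087])); print(n,u,v)
    c=d['frame'][v-50:v+50,u-40:u+40,::-1].astype(float); c=np.clip(255*(c/230)**.7,0,255).astype(np.uint8)
    a.append(cv2.resize(c,None,fx=5,fy=5,interpolation=cv2.INTER_CUBIC))
cv2.imwrite('pics/m3.png',np.hstack(a))
E
```

```text
17.75 [ 0.6414 -0.027   0.1354] [178.2 -28.9  23.1] [-18.5   3.4 113.5  26.1  42.5  32.7] F [ 0.1  0.5 -0.3] tilt 29.0 az 19.3
R [[0.805, 0.378, 0.457], [0.343, -0.926, 0.16], [0.484, 0.028, -0.875]]
top 335 203
side 276 219
```

View pics/m3.png

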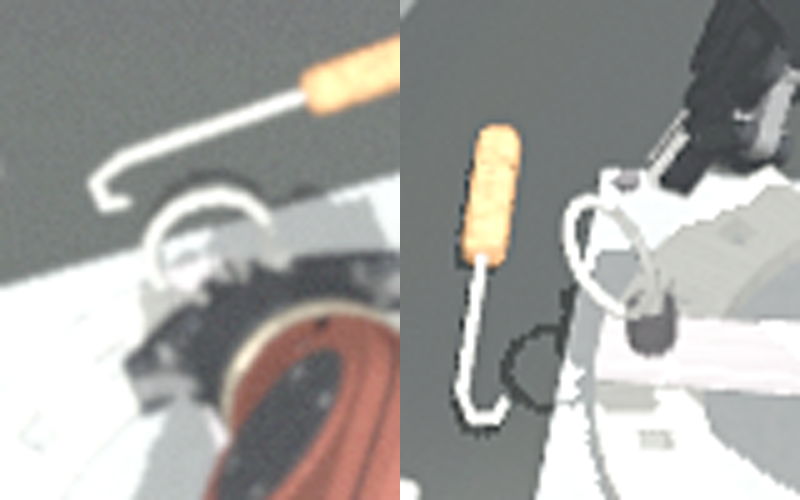

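Side half: the shut tip at (660,180) points down into the eye, which is centred near (612,255). I'll advance along the tool axis.

Call:
play_rows(
  targets=[
    {"hand": 0, "tx": 0, "ty": 0, "tz": 0.01, "turn": 0},
    {"hand": 0, "tx": 0, "ty": 0, "tz": 0.02, "turn": 0},
    {"hand": 0, "tx": 0, "ty": 0, "tz": 0.03, "turn": 0},
    {"hand": 0, "tx": 0, "ty": 0, "tz": 0.04, "turn": 0},
    {"hand": 0, "tx": 0, "ty": 0, "tz": 0.05, "turn": 0},
    {"hand": 0, "tx": 0, "ty": 0, "tz": 0.058, "turn": 0},
    {"hand": 0, "tx": 0, "ty": 0, "tz": 0.066, "turn": 0},
    {"hand": 0, "tx": 0, "ty": 0, "tz": 0.072, "turn": 0},
    {"hand": 0, "tx": 0, "ty": 0, "tz": 0.077, "turn": 0},
    {"hand": 0, "tx": 0, "ty": 0, "tz": 0.077, "turn": 0},
  ],
)

```text
time: 18.68
tool_pos: [0.6753, -0.0147, 0.0656]
tcp_rot: [178.3, -28.8, 23.0]
force: [0.6, -0.6, -0.9]
width: 0.0001
grasp_force: 0.0
```

Call:
play_rows(
  targets=[
    {"hand": 0, "tx": 0.001, "ty": 0, "tz": -0.001, "turn": 0},
    {"hand": 0, "tx": 0.003, "ty": 0, "tz": -0.002, "turn": 0},
    {"hand": 0, "tx": 0.005, "ty": 0, "tz": -0.004, "turn": 0},
    {"hand": 0, "tx": 0.007, "ty": 0, "tz": -0.006, "turn": 0},
    {"hand": 0, "tx": 0.008, "ty": 0, "tz": -0.007, "turn": 0},
    {"hand": 0, "tx": 0.009, "ty": 0, "tz": -0.008, "turn": 0},
    {"hand": 0, "tx": 0.01, "ty": 0, "tz": -0.008, "turn": 0},
    {"hand": 0, "tx": 0.01, "ty": 0, "tz": -0.008, "turn": 0},
    {"hand": 0, "tx": 0.01, "ty": 0, "tz": -0.008, "turn": 0},
    {"hand": 0, "tx": 0.01, "ty": 0, "tz": -0.008, "turn": 0},
  ],
)

```text
time: 19.52
tool_pos: [0.6798, -0.0128, 0.0785]
tcp_rot: [178.2, -28.8, 23.0]
force: [-0.6, 0.3, -0.7]
width: -0.0006
grasp_force: 0.0
```

Call:
play_rows(
  targets=[
    {"hand": 0, "tx": 0.0005, "ty": 0, "tz": -0.0009, "turn": 0},
    {"hand": 0, "tx": 0.001, "ty": 0, "tz": -0.0018, "turn": 0},
    {"hand": 0, "tx": 0.0015, "ty": 0, "tz": -0.0026, "turn": 0},
    {"hand": 0, "tx": 0.0019, "ty": 0, "tz": -0.0035, "turn": 0},
    {"hand": 0, "tx": 0.0024, "ty": 0, "tz": -0.0044, "turn": 0},
    {"hand": 0, "tx": 0.0029, "ty": 0, "tz": -0.0053, "turn": 0},
    {"hand": 0, "tx": 0.0034, "ty": 0, "tz": -0.0061, "turn": 0},
    {"hand": 0, "tx": 0.0039, "ty": 0, "tz": -0.007, "turn": 0},
    {"hand": 0, "tx": 0.0044, "ty": 0, "tz": -0.0079, "turn": 0},
    {"hand": 0, "tx": 0.0048, "ty": 0, "tz": -0.0088, "turn": 0},
  ],
)

```text
time: 20.35
tool_pos: [0.6787, -0.0125, 0.0875]
tcp_rot: [178.3, -28.7, 23.0]
force: [-1.9, -1.9, -4.6]
width: 0.0005
grasp_force: 2.1
```

Call:
play_rows(
  targets=[
    {"hand": 0, "tx": 0.0005, "ty": 0, "tz": -0.001, "turn": 0},
    {"hand": 0, "tx": 0.0011, "ty": 0, "tz": -0.002, "turn": 0},
    {"hand": 0, "tx": 0.0017, "ty": 0, "tz": -0.003, "turn": 0},
    {"hand": 0, "tx": 0.0023, "ty": 0, "tz": -0.0041, "turn": 0},
    {"hand": 0, "tx": 0.0029, "ty": 0, "tz": -0.0053, "turn": 0},
    {"hand": 0, "tx": 0.0035, "ty": 0, "tz": -0.0064, "turn": 0},
    {"hand": 0, "tx": 0.0042, "ty": 0, "tz": -0.0076, "turn": 0},
    {"hand": 0, "tx": 0.0048, "ty": 0, "tz": -0.0088, "turn": 0},
    {"hand": 0, "tx": 0.0053, "ty": 0, "tz": -0.0096, "turn": 0},
    {"hand": 0, "tx": 0.0053, "ty": 0, "tz": -0.0096, "turn": 0},
  ],
)

```text
time: 21.18
tool_pos: [0.6789, -0.0122, 0.099]
tcp_rot: [178.3, -28.8, 23.0]
force: [-4.5, -2.3, -7.2]
width: 0.0002
grasp_force: 3.9
```

```bash
python3 - <<'E'
from st import *
s,R=st()
d=grab('side','side4.png')
m=[cv2.resize(cv2.imread('pics/'+n)[185:250,245:325],None,fx=5,fy=5,interpolation=cv2.INTER_CUBIC) for n in('side3.png','side4.png')]
cv2.imwrite('pics/m4.png',np.clip(255*(np.hstack(m)/230.)**.7,0,255).astype(np.uint8))
E
```

```text
21.1833 [ 0.6789 -0.0122  0.099 ] [178.3 -28.8  23. ] [-15.6  11.2 109.3  26.5  38.3  33.9] F [-4.5 -2.3 -7.2] tilt 28.8 az 19.5
R [[0.807, 0.378, 0.454], [0.343, -0.926, 0.161], [0.481, 0.026, -0.876]]
```

View pics/m4.png

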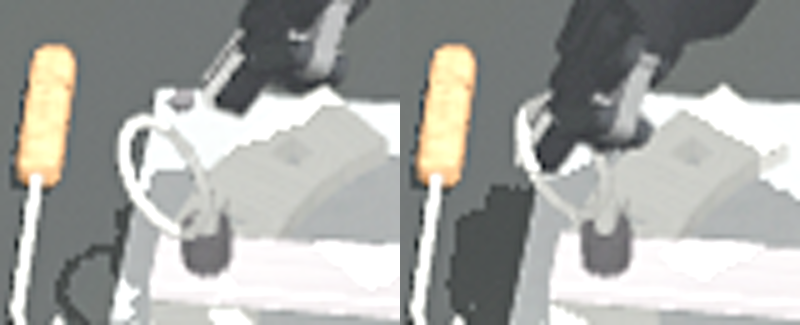

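The ring top rose about 3.6 px from the first frame to the second, so the ring is hooked and lifted by roughly 12 mm. I'll lift a little more and swing half way.

Call:
play_rows(
  targets=[
    {"hand": 0, "tx": 0.0006, "ty": 0, "tz": -0.0011, "turn": 0},
    {"hand": 0, "tx": 0.0012, "ty": 0, "tz": -0.0022, "turn": 0},
    {"hand": 0, "tx": 0.0014, "ty": -0.002, "tz": -0.0022, "turn": 0},
    {"hand": 0, "tx": 0.0016, "ty": -0.006, "tz": -0.0022, "turn": 0},
    {"hand": 0, "tx": 0.0018, "ty": -0.01, "tz": -0.0022, "turn": 0},
    {"hand": 0, "tx": 0.0021, "ty": -0.015, "tz": -0.0021, "turn": 0},
    {"hand": 0, "tx": 0.0021, "ty": -0.02, "tz": -0.0023, "turn": 0},
    {"hand": 0, "tx": 0.002, "ty": -0.025, "tz": -0.0025, "turn": 0},
    {"hand": 0, "tx": 0.0019, "ty": -0.029, "tz": -0.0027, "turn": 0},
    {"hand": 0, "tx": 0.0019, "ty": -0.03, "tz": -0.0027, "turn": 0},
  ],
)

```text
time: 22.07
tool_pos: [0.6668, 0.016, 0.1006]
tcp_rot: [178.3, -28.6, 23.1]
force: [-7.5, -6.1, -7.1]
width: -0.0002
grasp_force: 5.5
```

```bash
python3 st.py
```

```text
22.0667 [0.6668 0.016  0.1006] [178.3 -28.6  23.1] [-12.9   9.3 111.3  25.1  37.3  37.3] F [-7.5 -6.1 -7.1] tilt 28.7 az 19.5
R [[0.807, 0.378, 0.453], [0.344, -0.925, 0.161], [0.479, 0.026, -0.877]]
```

Call:
play_rows(
  targets=[
    {"hand": 0, "tx": 0, "ty": -0.003, "tz": -0.0005, "turn": 0},
    {"hand": 0, "tx": 0, "ty": -0.007, "tz": -0.001, "turn": 0},
    {"hand": 0, "tx": -0.0002, "ty": -0.011, "tz": -0.0014, "turn": 0},
    {"hand": 0, "tx": -0.0005, "ty": -0.015, "tz": -0.0018, "turn": 0},
    {"hand": 0, "tx": -0.0009, "ty": -0.019, "tz": -0.0022, "turn": 0},
    {"hand": 0, "tx": -0.0013, "ty": -0.023, "tz": -0.0026, "turn": 0},
    {"hand": 0, "tx": -0.0016, "ty": -0.026, "tz": -0.0029, "turn": 0},
    {"hand": 0, "tx": -0.0019, "ty": -0.028, "tz": -0.0031, "turn": 0},
    {"hand": 0, "tx": -0.002, "ty": -0.029, "tz": -0.0032, "turn": 0},
    {"hand": 0, "tx": -0.002, "ty": -0.029, "tz": -0.0032, "turn": 0},
  ],
)

```text
time: 22.9
tool_pos: [0.6513, 0.0403, 0.1002]
tcp_rot: [178.3, -28.4, 23.0]
force: [-14.5, -10.5, -7.2]
width: 0.0002
grasp_force: 8.4
```

```bash
python3 - <<'E'
from st import *
s,R=st()
a=[]
for n in('top','side'):
    d=grab(n,n+'5.png'); o=(205,170) if 0 else None
    x0,y0=(265,165) if n=='top' else (245,185)
    c=d['frame'][y0:y0+110,x0:x0+80 if n=='side' else x0+80,::-1]
    if n=='top': c=d['frame'][y0:y0+110,290:370,::-1]
    a.append(cv2.resize(c,None,fx=5,fy=5,interpolation=cv2.INTER_CUBIC))
cv2.imwrite('pics/m5.png',np.clip(255*(np.hstack(a)/230.)**.8,0,255).astype(np.uint8))
E
```

```text
22.9 [0.6513 0.0403 0.1002] [178.3 -28.4  23. ] [-10.5   7.2 113.6  23.7  36.4  40.5] F [-14.5 -10.5  -7.2] tilt 28.5 az 19.5
R [[0.809, 0.378, 0.45], [0.344, -0.925, 0.159], [0.476, 0.026, -0.879]]
```

View pics/m5.png

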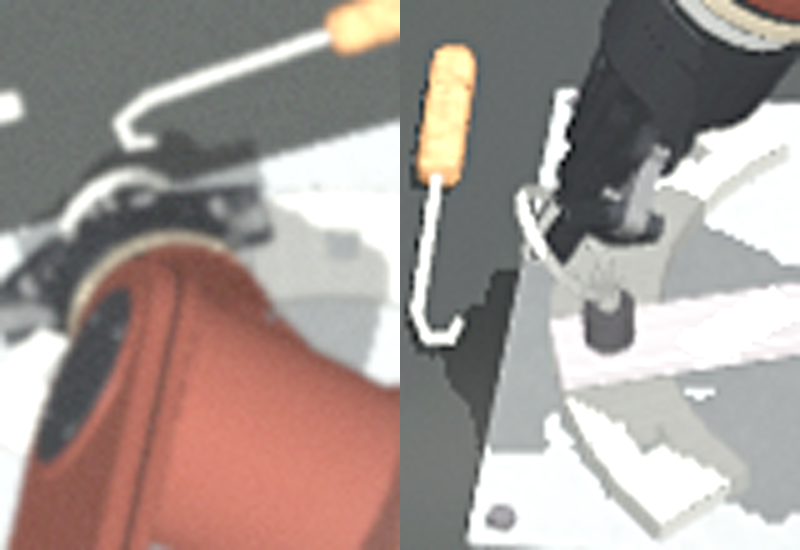

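```bash
cat > ang.py <<'E'
from fix import *
def ang(fn,d,seed):
    im=cv2.imread('pics/'+fn); g=im.max(2); m=(g<105).astype(np.uint8)
    box=np.zeros_like(m); u,v=seed; box[v-9:v+10,u-8:u+9]=1
    n,l,stt,c=cv2.connectedComponentsWithStats(m*box); i=l[v,u]
    lo=stt[i][1]+stt[i][3]; P=plane(d,c[i][0],c[i][1],.047)[:2]-[.4927,-.0665]
    Q=plane(d,c[i][0],lo-.5,.036)[:2]-[.4927,-.0665]
    print(fn,stt[i],c[i].round(1),'cen %.1f r %.3f bot %.1f'%(np.degrees(np.arctan2(P[1],P[0])),np.hypot(*P),np.degrees(np.arctan2(Q[1],Q[0]))))
E
python3 - <<'E'
from ang import *
ang('side1.png',s,(286,236)); ang('side4.png',s,(286,236)); ang('side5.png',s,(287,250))
E
```

```text
side1.png [281 232   9   8  47] [285.1 235.6] cen 18.5 r 0.161 bot 19.2
side4.png [281 228  10  12  85] [285.8 234.1] cen 16.8 r 0.160 bot 19.2
side5.png [282 243  10  12  85] [286.6 249.6] cen 34.7 r 0.160 bot 36.4
```

Call:
play_rows(
  targets=[
    {"hand": 0, "tx": -0.0009, "ty": -0.0001, "tz": 0.0013, "turn": 0},
    {"hand": 0, "tx": -0.0018, "ty": -0.0002, "tz": 0.0027, "turn": 0},
    {"hand": 0, "tx": -0.0026, "ty": -0.0003, "tz": 0.004, "turn": 0},
    {"hand": 0, "tx": -0.0035, "ty": -0.0004, "tz": 0.0054, "turn": 0},
    {"hand": 0, "tx": -0.0044, "ty": -0.0005, "tz": 0.0067, "turn": 0},
    {"hand": 0, "tx": -0.0053, "ty": -0.0006, "tz": 0.008, "turn": 0},
    {"hand": 0, "tx": -0.0062, "ty": -0.0007, "tz": 0.0094, "turn": 0},
    {"hand": 0, "tx": -0.007, "ty": -0.0008, "tz": 0.0107, "turn": 0},
    {"hand": 0, "tx": -0.0079, "ty": -0.0009, "tz": 0.0121, "turn": 0},
    {"hand": 0, "tx": -0.0088, "ty": -0.001, "tz": 0.0134, "turn": 0},
  ],
)

```text
time: 23.93
tool_pos: [0.6522, 0.0401, 0.0865]
tcp_rot: [178.2, -28.7, 23.0]
force: [-13.9, -9.6, 3.7]
width: 0.0
grasp_force: 6.9
```

```bash
python3 - <<'E'
from st import *
st(); grab('side','side6.png')
from ang import *
ang('side6.png',s,(287,250))
E
```

```text
23.9333 [0.6522 0.0401 0.0865] [178.2 -28.7  23. ] [-10.5   8.5 114.   24.9  34.5  39.1] F [-13.9  -9.6   3.7] tilt 28.8 az 19.3
R [[0.807, 0.377, 0.454], [0.343, -0.926, 0.159], [0.48, 0.028, -0.877]]
side6.png [282 243  10  12  72] [287.2 250.1] cen 35.3 r 0.159 bot 36.5
```

Call:
play_rows(
  targets=[
    {"hand": 0, "tx": -0.001, "ty": 0.0, "tz": 0, "turn": 0},
    {"hand": 0, "tx": -0.002, "ty": 0.0, "tz": 0, "turn": 0},
    {"hand": 0, "tx": -0.003, "ty": 0.0005, "tz": 0, "turn": 0},
    {"hand": 0, "tx": -0.004, "ty": 0.001, "tz": 0, "turn": 0},
    {"hand": 0, "tx": -0.005, "ty": 0.0015, "tz": 0, "turn": 0},
    {"hand": 0, "tx": -0.006, "ty": 0.002, "tz": 0, "turn": 0},
    {"hand": 0, "tx": -0.007, "ty": 0.0025, "tz": 0, "turn": 0},
    {"hand": 0, "tx": -0.008, "ty": 0.003, "tz": 0, "turn": 0},
    {"hand": 0, "tx": -0.009, "ty": 0.0035, "tz": 0, "turn": 0},
    {"hand": 0, "tx": -0.01, "ty": 0.004, "tz": 0, "turn": 0},
  ],
)

```text
time: 24.92
tool_pos: [0.6471, 0.0342, 0.0829]
tcp_rot: [178.2, -28.9, 23.0]
force: [0.2, -0.2, -0.1]
width: 0.0003
grasp_force: 0.0
```

```bash
python3 - <<'E'
from st import *
st(); d=grab('side','side7.png')
from ang import *
ang('side7.png',s,(287,250))
# ring outer-left/top extremes: compare bright ring pixels; predicted ring-top pixel for lift 0 / 10 mm at 34 deg
for fi,n in((15.9,'side1.png'),(33.9,'side7.png')):
  for L in(0,.01):
    f=np.radians(fi); print(n,L,np.round(proj(s,[.4927+.196*np.cos(f),-.0665+.196*np.sin(f),.109+L]),1))
m=[cv2.resize(cv2.imread('pics/'+n)[205:275,255:335],None,fx=5,fy=5,interpolation=cv2.INTER_CUBIC) for n in('side5.png','side7.png')]
cv2.imwrite('pics/m7.png',np.clip(255*(np.hstack(m)/230.)**.8,0,255).astype(np.uint8))
E
```

```text
24.9167 [0.6471 0.0342 0.0829] [178.2 -28.9  23. ] [-11.4   8.2 114.9  26.1  34.2  37.3] F [ 0.2 -0.2 -0.1] tilt 28.9 az 19.3
R [[0.806, 0.377, 0.457], [0.342, -0.926, 0.16], [0.483, 0.027, -0.875]]
side7.png [282 243  10  12  71] [287.2 250.1] cen 35.3 r 0.159 bot 36.5
side1.png 0 [269.4 212.7]
side1.png 0.01 [269.2 209.4]
side7.png 0 [269.6 231.8]
side7.png 0.01 [269.4 228.6]
```

View pics/m7.png

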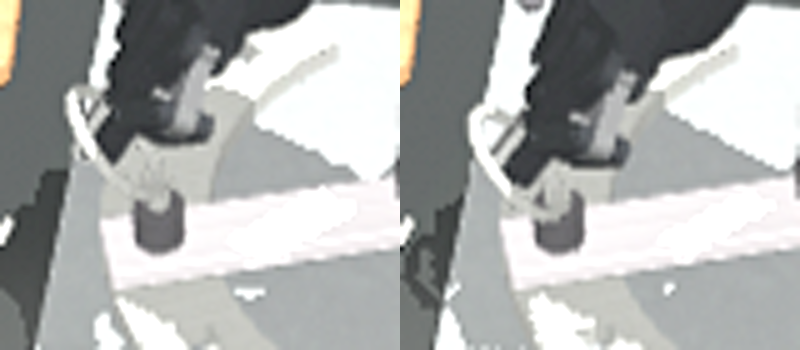

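The ring dropped about 4.4 px (~14 mm) between the frames, and its foot sits on the housing as it did at the start. The pin looks home, so I'll back out along the tool axis.

Call:
play_rows(
  targets=[
    {"hand": 0, "tx": 0, "ty": 0, "tz": -0.006, "turn": 0},
    {"hand": 0, "tx": 0, "ty": 0, "tz": -0.014, "turn": 0},
    {"hand": 0, "tx": 0, "ty": 0, "tz": -0.024, "turn": 0},
    {"hand": 0, "tx": 0, "ty": 0, "tz": -0.036, "turn": 0},
    {"hand": 0, "tx": 0, "ty": 0, "tz": -0.05, "turn": 0},
    {"hand": 0, "tx": 0, "ty": 0, "tz": -0.066, "turn": 0},
    {"hand": 0, "tx": 0, "ty": 0, "tz": -0.084, "turn": 0},
    {"hand": 0, "tx": 0, "ty": 0, "tz": -0.104, "turn": 0},
    {"hand": 0, "tx": 0, "ty": 0, "tz": -0.124, "turn": 0},
    {"hand": 0, "tx": 0, "ty": 0, "tz": -0.14, "turn": 0},
  ],
)

```text
time: 25.9
tool_pos: [0.5825, 0.0115, 0.2073]
tcp_rot: [178.1, -28.9, 23.1]
force: [1.4, 0.6, 0.2]
width: -0.0003
grasp_force: 0.0
```

Call:
play_rows(
  targets=[
    {"hand": 0, "tx": 0.015, "ty": 0.02, "tz": -0.03, "turn": 0},
    {"hand": 0, "tx": 0.03, "ty": 0.045, "tz": -0.06, "turn": 0},
    {"hand": 0, "tx": 0.04, "ty": 0.075, "tz": -0.08, "turn": 0},
    {"hand": 0, "tx": 0.05, "ty": 0.105, "tz": -0.1, "turn": 0},
    {"hand": 0, "tx": 0.05, "ty": 0.135, "tz": -0.1, "turn": 0},
    {"hand": 0, "tx": 0.05, "ty": 0.165, "tz": -0.1, "turn": 0},
    {"hand": 0, "tx": 0.05, "ty": 0.195, "tz": -0.1, "turn": 0},
    {"hand": 0, "tx": 0.05, "ty": 0.22, "tz": -0.1, "turn": 0},
    {"hand": 0, "tx": 0.05, "ty": 0.23, "tz": -0.1, "turn": 0},
    {"hand": 0, "tx": 0.05, "ty": 0.23, "tz": -0.1, "turn": 0},
  ],
)

```text
time: 26.73
tool_pos: [0.6644, -0.2022, 0.323]
tcp_rot: [178.2, -28.8, 22.9]
force: [-0.3, 0.2, 0.4]
width: -0.0
grasp_force: 0.0
```

```bash
python3 - <<'E'
from st import *
st(); t=grab('top','top8.png');d=grab('side','side8.png')
from ang import *
ang('side1.png',s,(286,236)); ang('side8.png',s,(287,250))
a=cv2.imread('pics/top8.png')[165:335,262:437]; b=cv2.imread('pics/side8.png')[190:305,245:395]
a=cv2.resize(a,(400,388),interpolation=cv2.INTER_CUBIC); b=cv2.resize(b,None,fx=388/115,fy=388/115,interpolation=cv2.INTER_CUBIC)[:,:400]
cv2.imwrite('pics/m8.png',np.hstack([a,b]))
E
```

```text
26.7333 [ 0.6644 -0.2022  0.323 ] [178.2 -28.8  22.9] [-34.4   3.7  91.9  24.8  68.1  27.1] F [-0.3  0.2  0.4] tilt 28.9 az 19.2
R [[0.807, 0.375, 0.456], [0.341, -0.927, 0.159], [0.482, 0.027, -0.876]]
side1.png [281 232   9   8  47] [285.1 235.6] cen 18.5 r 0.161 bot 19.2
side8.png [282 249   9   6  47] [286.  251.4] cen 36.5 r 0.162 bot 36.2
```

View pics/m8.png

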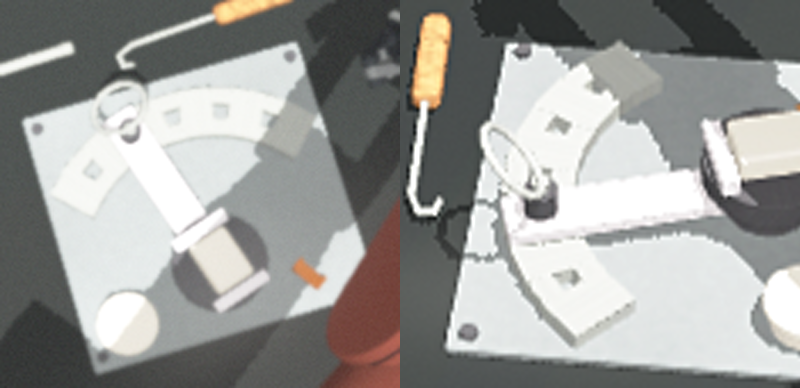

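The left half shows the arm over the next hole on the box side, with one hole free to its left and three to its right. The ring sits 18.6 px lower than at the start; 19.1 px is expected if the pin is home, and 15.9 px if it is resting on the plate. So the pin is home, and the scraper, pin vise, bung and clip in the crop haven't moved.

```bash
python3 -c "
from bench import arm
print(arm.sign_off())"
```

```text
the job is handed in; nothing more can be done
None
```

The fixture is indexed one hole (18°) towards the parts box, with the pin home by the camera check and the arm clear, handed in at about 27 s; I tilted the tool 29° by pushing at its reach limit to hook the ring, and at the end of the swing it pressed about 18 N sideways on it.

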